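# Put the heating blocks back into their own dry baths

### The arm

A 6-joint arm with a two-finger parallel gripper is mounted at the origin on the work surface; the furniture and walls round the work are solid. World frame = base frame: x ahead of the robot, y to its left, z up, the work surface at z = 0. Lengths are in m, angles in rad, forces in N, time in s.
With the tool pointing down it reaches from about 0.4 to 0.825 m from the base axis. Payload 7 kg.
Tool frame: the origin (TCP) lies on the centre line of the jaws, within the pads' length; the fingertips stand 14 mm ahead of it and the grasp point (between the pads) lies 5 mm behind it; z points along the fingers, y is the line along which they close (so a half turn about z gives the same grasp; the last joint's range is limited). The gripper opens to 88 mm and grips with 3 to 60 N. Pads are 19 mm wide; open, the fingers measure 130 mm over their backs; the gripper's body (78 mm by 193 mm) begins 47 mm behind the grasp point.
Start: joints at [1.46, 0.359, 0.012, 0, -1.224, -0.288], TCP at [0.262, 0.622, 0.241] pointing down, gripper open.
Joint ranges: [-3.07, 3.07], [-1.43, 2.12], [-1.02, 1.25], [-3.03, 1.67], [-3.05, -0], [-3.03, 3.03]. Speed limits (rad/s): [2.39, 2.39, 3.01, 3.14, 3.14, 3.14].

### API

Orientations are given as [roll, pitch, yaw] about the fixed x, y, z axes, in that order (R = Rz(yaw) Ry(pitch) Rx(roll)).
In Python, from station import arm gives the robot as it stands.
- The arm moves only by the tool move_arm, never from a script. Its argument "rows" is a list of rows, each an object with "translation": the shift along the tool's x, y, z in cm, a list of three; "rot": the turn, a rotation vector about the tool's x, y, z in degrees, a list of three; "hand": the closure, from 0 (fully open) to 1 (shut). A call has 1 to 8 rows; each row is the pose to reach, as a shift and turn from the pose commanded when the call began, along the tool's axes at that moment; what a row does not reach only later rows make up. A row lasts 1/12 s, in which the tool goes at most 41.7 mm and 7.16 degrees, less where a joint would pass 70% of its speed; a pose out of reach is approached as far as the arm can. A call with a gripper value outside its range is refused whole. The fingers move at their own pace and stop on an object; "squeeze" is the grip in N (left out, the last holds). Time passes only in rows, so rows that repeat a pose let the fingers close. It gives the time, the measured TCP pose, the force, the opening and the grip force at its end, in the units of the state.
- arm.get_state(): the state, without advancing time (a new reading comes with each control period).
- arm.grab_frame(name): name is "scene" or "top" or "wrist"; returns (picture, depth): 480x640x3 uint8, red, green, blue; 480x640 float32, m along the optical axis (not along the pixel's ray), 0 where there is no reading.
- arm.camera_params(name): a dict with "vfov" (degrees; the focal length in pixels is half the picture's height over the tangent of half this angle, whatever the lens; pixels are square), "cx", "cy" (the principal point, pixels), "k1" (the pictures are not rectified: a ray, as slopes to the right and down, at radius r is drawn at 1 + k1 r^2 times it, then the intrinsics apply), "position" and "orientation" of the camera in the world; the wrist camera has in their place "tool_from_camera" (4x4, takes a point from camera to tool coordinates, whose origin is the TCP and whose axes are the flange's). Camera axes: x right, y down, z forward; pixel columns grow to the right and rows downward; lengths in m; the calibration is good to about 2 mm. A picture is of the moment at which its call begins: read the wrist's pose just before it. camera_params takes no time and is no camera call.
- arm.job_done(): hands the job in; it is judged then, once.
Trained networks look in the newest picture that a camera, given by its name, has taken for a name from the list of things; names that differ only in an ending like _2 or _b are one class to them, and where a whole thing is asked for, a point or a joint stands for the part that bears it (a point fixed in the world has none). Each returns a list of dicts, best first, with "p" (0 to 1); they miss things now and then, are a little off and sometimes report something else, mostly with a low value. They report only what shows in the picture. A call takes as long as a camera call.
- arm.search_frame(label, camera): "point" ([x, y, z] in m, in the coordinates of the camera as it stood for that picture, good to about 4 mm: the middle of the surface that is visible of it).
- arm.pinpoint(label, camera): "point" ([x, y, z] in m, in the coordinates of the camera as it stood for that picture, good to about 4 mm: a listed point, or the origin of a listed thing).
The state is a dict: "t": time; "q": joint angles; "qd": joint speeds; "joint_efforts": joint torques, N m; "eef_pos": TCP position; "ee_rot": TCP orientation; "force": force on the tool from outside, world axes, zero at the start; "moment": the same for the moment, N m; "width": finger opening in m; "gripper_force": force on a finger pad.
Only numpy, scipy, OpenCV 4.12 (cv2) and the standard library are available. Lean on these libraries where they do the work, as an engineer would, in place of code of your own. Each camera call takes 0.05 s, during which the arm holds its last target. There are 200 camera calls.

### The job

The three dry baths were calibrated each with its own heating block, but after cleaning every block was put into a wrong bath: move the blocks round until each sits upright and fully home in the bath whose collar has the colour of its handle. The undersides must stay clean, so the only place to park a block on the way is the empty rubber mat, never the bare bench; set the blocks down gently without dropping or tipping them. Leave the timer, the slide box and the sample tube where they are.

Things in the scene. Friction and masses are not known exactly. Their poses are not given: they have to be found in the camera images.
- block_red: aluminium heating block with four wide 16 mm bores, 68 (x) x 52 (y) x 50 (z) mm, about 0.4 kg; on a thin central post a red lifting handle: a bar 52 mm long (x), 12 mm wide (y), from 76 to 90 mm above the block's origin, with 26 mm free between it and the block's top; made to be gripped across its width from above. Origin: centre of the underside, z up. Half a turn about z makes no difference.
- block_yellow: aluminium heating block with six 11 mm bores, 68 (x) x 52 (y) x 50 (z) mm, about 0.4 kg; on a thin central post a yellow lifting handle: a bar 52 mm long (x), 12 mm wide (y), from 76 to 90 mm above the block's origin, with 26 mm free between it and the block's top; made to be gripped across its width from above. Origin: centre of the underside, z up. Half a turn about z makes no difference.
- block_blue: aluminium heating block with ten narrow 7 mm bores, 68 (x) x 52 (y) x 50 (z) mm, about 0.4 kg; on a thin central post a blue lifting handle: a bar 52 mm long (x), 12 mm wide (y), from 76 to 90 mm above the block's origin, with 26 mm free between it and the block's top; made to be gripped across its width from above. Origin: centre of the underside, z up. Half a turn about z makes no difference.
- bath_red: dry bath: white housing 70 mm high, fixed, x -72 to 50, y -45 to 45 mm; origin on the bench under the centre of its well, x to the back. Well 72 (x) x 56 (y) mm, flat floor 30 mm above the bench; a block, long side along x, has 2 mm play a side. The red collar (top at 72 mm) is a funnel 85 x 69 mm wide: a block lowered 5 mm off centre slides in and, when home, stands 8 mm above it.
- bath_yellow: dry bath: white housing 70 mm high, fixed, x -72 to 50, y -45 to 45 mm; origin on the bench under the centre of its well, x to the back. Well 72 (x) x 56 (y) mm, flat floor 30 mm above the bench; a block, long side along x, has 2 mm play a side. The yellow collar (top at 72 mm) is a funnel 85 x 69 mm wide: a block lowered 5 mm off centre slides in and, when home, stands 8 mm above it.
- bath_blue: dry bath: white housing 70 mm high, fixed, x -72 to 50, y -45 to 45 mm; origin on the bench under the centre of its well, x to the back. Well 72 (x) x 56 (y) mm, flat floor 30 mm above the bench; a block, long side along x, has 2 mm play a side. The blue collar (top at 72 mm) is a funnel 85 x 69 mm wide: a block lowered 5 mm off centre slides in and, when home, stands 8 mm above it.
- mat: dark grey ribbed rubber bench mat, 110 (x) x 90 (y) mm and 8 mm thick, fixed, empty at the start; origin: centre of its underside, on the bench, its top is 8 mm higher. Room for one block, turned any way.
- timer: white bench timer, 62 x 66 x 20 mm, loose; bystander. Origin: centre of its underside.
- slide_box: green box of microscope slides, 33 (x) x 85 (y) x 24 mm, loose; bystander. Origin: centre of its underside.
- sample_tube: lying sample tube with a purple cap, about 100 mm long and 17 mm thick, loose; bystander. Origin: middle of the tube, on the bench.

How it is judged:
At the end, for the whole second after the job is handed in: Each block stands at rest in the bath of its own colour: underside within 3 mm of the well floor, centred within 6 mm, upright within 0.06 rad, long side along the well's (either way round) within 0.15 rad; all released (horizontal distance between block_red and bath_red below 0.006 m and z of block_red in the frame of bath_red between 0.027 and 0.033 m and angle between each of block_red, block_yellow, block_blue's own z axis and vertical below 0.06 rad and angle between the x axis of block_red and the x axis of bath_red, either way round below 0.15 rad and linear speed of each of block_red, block_yellow, block_blue below 0.02 m/s and angular speed of each of block_red, block_yellow, block_blue below 0.2 rad/s and horizontal distance between block_yellow and bath_yellow below 0.006 m and z of block_yellow in the frame of bath_yellow between 0.027 and 0.033 m and angle between the x axis of block_yellow and the x axis of bath_yellow, either way round below 0.15 rad and horizontal distance between block_blue and bath_blue below 0.006 m and z of block_blue in the frame of bath_blue between 0.027 and 0.033 m and angle between the x axis of block_blue and the x axis of bath_blue, either way round below 0.15 rad); the robot touches nothing.
It fails at once if a block was set down or fell on the bare bench (height (world z) of any of block_red, block_yellow, block_blue below 0.004 m).
It fails at once if a block was tipped over (angle between any of block_red, block_yellow, block_blue's own z axis and vertical above 0.7 rad).
It fails at once if a block was dropped or thrown (moving faster than 0.6 m/s while out of the fingers) ((linear speed of block_red above 0.6 m/s and contact force between the fingers and block_red below 0.05 N) or (linear speed of block_yellow above 0.6 m/s and contact force between the fingers and block_yellow below 0.05 N) or (linear speed of block_blue above 0.6 m/s and contact force between the fingers and block_blue below 0.05 N)).
It fails at once if the timer, the slide box or the sample tube was pushed more than 30 mm (distance of any of timer, slide_box, sample_tube from where it was at the start of the episode above 0.03 m).
It also fails if it takes over 106 s, if anything falls off the work surface, if the arm or the gripper's body presses on something with over 40 N, if the wrist force passes 120 N, or if a joint passes its speed limit or range.

## Working session

There is one attempt and no reset: what is moved stays moved. The work goes in short steps, Python scripts to look and compute and a tool call to move; the robot and the scene stay as the last step left them, time stands still between calls to the robot, and variables do not carry over. Pictures are saved under pics/ and viewed, at most 14 in all, crops included, and the job is handed in when it is done.

Besides the shell and the picture viewer there is one more tool, called after "Emit:" by a JSON object that holds its "method" and its "body". move_arm: Moves the arm, as the interface text tells. Its arguments: {"type":"object","properties":{"rows":{"type":"array","items":{"type":"object","properties":{"translation":{"type":"array","items":{"type":"number"}},"rot":{"type":"array","items":{"type":"number"}},"hand":{"type":"number"}}}},"squeeze":{"type":"number"}},"required":["rows"]}

```bash
ls; mkdir -p pics; cat > h.py <<'E'
import numpy as np, cv2
from station import arm
from scipy.spatial.transform import Rotation as R
def Rm(o):
    o=np.array(o,float)
    return o if o.shape==(3,3) else (R.from_euler('xyz',o).as_matrix() if o.size==3 else R.from_quat(o).as_matrix())
def campose(n,s=None):
    p=arm.camera_params(n)
    if n=='wrist':
        s=s or arm.get_state(); T=np.eye(4);T[:3,:3]=Rm(s['ee_rot']);T[:3,3]=s['eef_pos']
        return T@np.array(p['tool_from_camera'])
    T=np.eye(4);T[:3,:3]=Rm(p['orientation']);T[:3,3]=p['position'];return T
def tow(T,pt): return T[:3,:3]@np.array(pt)+T[:3,3]
def cloud(n,T,d):
    p=arm.camera_params(n);f=240/np.tan(np.radians(p['vfov'])/2)
    K=np.array([[f,0,p['cx']],[0,f,p['cy']],[0,0,1]])
    v,u=np.mgrid[:480,:640]
    x=cv2.undistortPoints(np.stack([u,v],-1).reshape(-1,1,2).astype(np.float64),K,np.array([p['k1'],0,0,0.])).reshape(480,640,2)
    P=np.dstack([x*d[...,None],d]); return P@T[:3,:3].T+T[:3,3]
E
python3 - <<'E'
from h import *
print(arm.get_state())
for c in ['scene','top','wrist']:
    print(c,arm.camera_params(c))
    T=campose(c); im,d=arm.grab_frame(c); cv2.imwrite(f'pics/{c}0.png',im[...,::-1]); np.savez(f'{c}0.npz',im=im,d=d,T=T)
    for n in ['block_red','block_yellow','block_blue','bath_red','bath_yellow','bath_blue','mat','timer','slide_box','sample_tube']:
        r=arm.pinpoint(n,c)
        print(c,n,[(round(a['p'],2),tow(T,a['point']).round(3).tolist()) for a in r[:2]])
E
```

```text
pics
{'t': 0.0, 'q': array([ 1.46012893e+00,  3.59395964e-01,  1.10621769e-02, -3.69159041e-04,
       -1.22412859e+00, -2.88077320e-01]), 'qd': array([ 0.00172647, -0.00181086, -0.00116291, -0.00075272,  0.00194031,
       -0.00039013]), 'joint_efforts': array([ 7.34117912e-04, -5.82710373e+01,  2.93064415e+01,  6.99800581e+00,
        6.95346709e-03, -1.59070282e-04]), 'eef_pos': array([0.2619253 , 0.62158988, 0.23961483]), 'ee_rot': array([ 3.13989665e+00, -1.40657343e-04, -3.98870318e-01]), 'force': array([ 0.42346121, -0.17711091, -0.09287045]), 'moment': array([ 0.0170197 ,  0.00996216, -0.01150881]), 'gripper_force': 0.0, 'width': 0.08748792756763789}
scene {'vfov': 43.00636136682393, 'cx': 317.0412426185706, 'cy': 246.9727995119289, 'k1': 0.012069656536652916, 'position': array([-0.32290055, -0.88711353,  0.95857793]), 'orientation': array([-2.22322343,  0.01615277, -0.68554895])}
scene block_red [(0.74, [0.359, 0.338, 0.031]), (0.64, [0.338, -0.156, -0.007])]
scene block_yellow [(0.93, [0.485, -0.13, 0.028])]
scene block_blue []
scene bath_red []
scene bath_yellow [(0.81, [0
[... 1033 characters left out ...]
002])]
wrist {'vfov': 69.38473395641253, 'cx': 318.670977885487, 'cy': 242.69123820592378, 'k1': -0.00036631359908294043, 'tool_from_camera': array([[ 1.47820882e-03, -9.63311402e-01, -2.68382113e-01,
         7.29125259e-02],
       [ 9.99997812e-01,  1.82119513e-03, -1.02902703e-03,
        -2.17359813e-04],
       [ 1.48004966e-03, -2.68380004e-01,  9.63311986e-01,
        -1.43898725e-01],
       [ 0.00000000e+00,  0.00000000e+00,  0.00000000e+00,
         1.00000000e+00]])}
wrist block_red []
wrist block_yellow []
wrist block_blue []
wrist bath_red []
wrist bath_yellow [(0.64, [0.363, 0.338, -0.001])]
wrist bath_blue []
wrist mat []
wrist timer []
wrist slide_box []
wrist sample_tube []
```

View pics/top0.png

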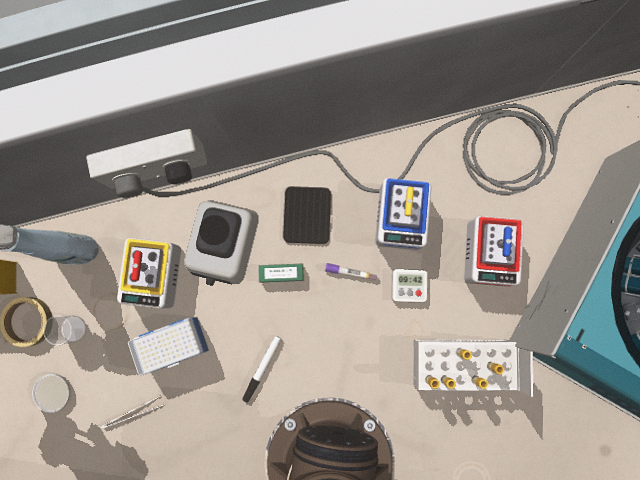

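```bash
cat > meas.py <<'E'
from h import *
# fit oriented rectangles of colour blobs, by height band
def rects(c,im,d,T,verbose=True):
    P=cloud(c,T,d); hsv=cv2.cvtColor(im,cv2.COLOR_RGB2HSV); h,s,v=[hsv[...,i].astype(int) for i in range(3)]
    z=P[...,2]; out={}
    for n,m in dict(red=((h<8)|(h>172)),yellow=(h>20)&(h<35),blue=(h>100)&(h<130)).items():
        m=m&(s>110)&(v>60)&(d>0)
        for part,lo,hi in (('bar',.085,.2),('collar',.055,.084)):
            k=(m&(z>lo)&(z<hi)).astype(np.uint8)
            nc,lab,st,_=cv2.connectedComponentsWithStats(k)
            if nc<2: continue
            k=lab==1+st[1:,4].argmax() if part=='bar' else k>0
            if k.sum()<40: continue
            q=P[k]; zt=np.percentile(q[:,2],80)
            q=q[q[:,2]>zt-.006] if part=='bar' else q
            (cx,cy),(w,hh),a=cv2.minAreaRect((q[:,:2]*1000).astype(np.float32))
            if w<hh: w,hh,a=hh,w,a-90
            a=(a+90)%180-90
            out[n,part]=(cx,cy,a,zt*1000)
            if verbose: print(c,n,part,'c',round(cx,1),round(cy,1),'size',round(w,1),round(hh,1),'ang',round(a,1),'ztop',round(zt*1000,1),'med',np.median(q[:,:2]*1000,0).round(1),k.sum())
    return out
if __name__=='__main__':
    for c in ['top','scene','wrist']:
        f=np.load(c+'0.npz'); rects(c,f['im'],f['d'],f['T'])
E
python3 meas.py
```

```text
top red bar c 361.2 337.2 size 51.1 11.8 ang -5.7 ztop 120.7 med [358.7 336.1] 206
top red collar c 396.8 -304.0 size 120.2 79.1 ang -3.8 ztop 74.0 med [ 407.2 -304.2] 890
top yellow bar c 478.7 -134.6 size 49.7 11.7 ang -6.0 ztop 121.5 med [ 475.7 -134.3] 165
top yellow collar c 381.3 150.6 size 924.9 305.4 ang 79.9 ztop 73.4 med [362.3 338.8] 893
top blue bar c 410.1 -304.6 size 49.4 12.3 ang -4.3 ztop 121.1 med [ 407.6 -303.2] 185
top blue collar c 378.8 131.6 size 666.4 166.8 ang -75.4 ztop 73.9 med [ 479.1 -139.9] 819
scene red bar c 338.6 664.7 size 112.8 74.1 ang -87.1 ztop 133.6 med [336.3 662.2] 408
scene yellow bar c 336.5 667.7 size 109.3 71.9 ang -84.9 ztop 114.0 med [315.8 625.5] 372
scene yellow collar c 305.9 201.1 size 1027.3 167.7 ang 80.9 ztop 79.6 med [322.1 619.7] 491
scene blue bar c 409.0 -309.0 size 43.4 11.2 ang -11.9 ztop 119.8 med [ 412.9 -309.4] 66
scene blue collar c 449.4 153.6 size 671.6 93.2 ang -85.3 ztop 73.0 med [ 448.  -162.6] 131
wrist red bar c 338.7 670.5 size 107.8 71.6 ang -86.8 ztop 134.5 med [340.6 667.6] 14591
wrist yellow collar c 349.4 468.1 size 310.4 39.0 ang 83.8 ztop 72.2 med [324.6 359.6] 1493
wrist blue collar c 374.9 527.7 size 30.7 1.7 ang 75.1 ztop 77.6 med [377.  536.1] 45
```

View pics/scene0.png

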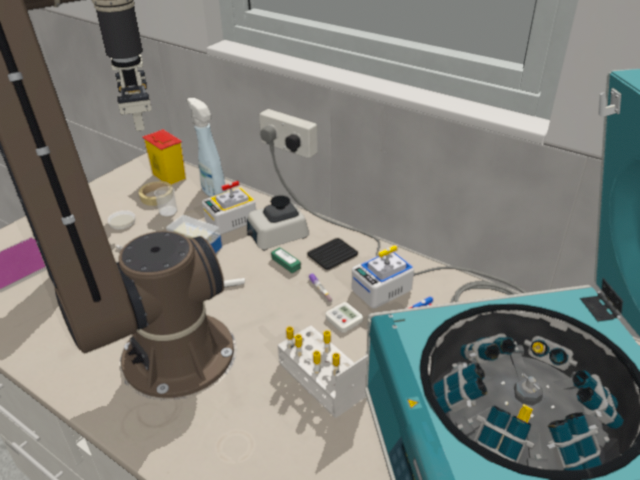

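```bash
cat >> h.py <<'E'
def togo(x,y,z,yaw):
    "shift cm & rot deg in tool axes to reach world pose (mm, deg), tool down"
    s=arm.get_state(); Rt=Rm(s['ee_rot']); G=R.from_euler('xyz',[np.pi,0,np.radians(yaw)]).as_matrix()
    t=Rt.T@(np.array([x,y,z])/1000-s['eef_pos'])*100; r=R.from_matrix(Rt.T@G).as_rotvec(degrees=True)
    print('at',(s['eef_pos']*1000).round(1),np.degrees(s['ee_rot']).round(2),'t',round(s['t'],2),'GO trans',t.round(2),'rot',r.round(2))
E
python3 - <<'E'
from h import *
f=np.load('top0.npz'); im,d,T=f['im'],f['d'],f['T']; P=cloud('top',T,d)
hsv=cv2.cvtColor(im,cv2.COLOR_RGB2HSV); h,s,v=[hsv[...,i].astype(int) for i in range(3)]
for n,c,m in (('red',(.41,-.305),((h<8)|(h>172))),('yellow',(.361,.337),(h>20)&(h<35)),('blue',(.479,-.135),(h>100)&(h<130))):
    k=m&(s>110)&(d>0)&(abs(P[...,2]-.069)<.012)&(np.hypot(P[...,0]-c[0],P[...,1]-c[1])<.075)
    q=P[k]; print(n,cv2.minAreaRect((q[:,:2]*1000).astype(np.float32)),q.mean(0).round(4),np.percentile(q[:,2],[10,50,90]).round(3))
k=(d>0)&(abs(P[...,2]-.008)<.006)&(v<70)&(np.hypot(P[...,0]-.47,P[...,1]-.047)<.085)
print('mat',cv2.minAreaRect((P[k][:,:2]*1000).astype(np.float32)),P[k].mean(0))
print('max height cm grid; rows x .65..(.20), cols y +.6..-.56')
for x in np.arange(.65,.19,-.04):
    print(f'{x:.2f}',' '.join('%3d'%(100*max(P[...,2][(d>0)&(abs(P[...,0]-x)<.02)&(abs(P[...,1]-y)<.02)],default=-.99)) for y in np.arange(.6,-.57,-.04)))
togo(361,337,250,-5.5)
E
```

```text
red ((409.4319763183594, -304.7942199707031), (79.11357879638672, 94.82933044433594), 86.09750366210938) [ 0.4088 -0.3047  0.0718] [0.068 0.072 0.075]
yellow ((362.73992919921875, 337.9147033691406), (79.6865463256836, 94.988525390625), 84.09003448486328) [0.3634 0.338  0.0708] [0.066 0.072 0.074]
blue ((478.4111633300781, -135.2626495361328), (78.185302734375, 94.8149642944336), 85.10236358642578) [ 0.4792 -0.1373  0.0717] [0.068 0.072 0.075]
mat ((469.0556640625, 47.065643310546875), (88.0754165649414, 108.39848327636719), 88.2939453125) [0.46858406 0.04696901 0.00846861]
max height cm grid; rows x .65..(.20), cols y +.6..-.56
0.65 -99 -99 -99 -99 -99 -99 -99  49  49  49  49  49  47  45  43  40  40  40  40  40  40  40   3   3   3   4   4   1   0   0
0.61 -99 -99 -99 -99 -99 -99  49  49  49  49  49  42  40  40  40  40  40  40   0   2   3   2   3   0   0   3   3   0   0  11
0.57 -99 -99 -99 -99  40  47  49  49  40  40  40  40  40  40   1   1   1   0   1   2   0   2   3   0   2   3   3   0  17  13
0.53 -99 -99 -99 -99  40  40  40  40  40  40  40   1   0   1   1   1   1   7   8   8   7
[... 445 characters left out ...]
 12   7   7   8   7   2   2   2   2   1   1   2   2   1   7  12  12   7  22  22  22  18 -99
0.33   5   0   0   0   0   7  12  12   7   5   6   6   2   2   2   0   1   1   2   2   2   7   7   7   7  22  22  19  17 -99
0.29   6   2   0   0   0   7   7   7   7   0   0   0   0   0   0   0   0   0   2   2   1   0   0   0  22  22  22  17  17 -99
0.25   2   2   7   7   0   0   7   7   7   7   0   0   1   2   0   0   0   0   0   6   6   6   6  22  22  22  22  22  17 -99
0.21   2   3   6   6   0   0   7   7   7   7   0   0   1   1   0   0   0   0   0   6   6  10  10  22  22  22  22  22  17   7
at [262.1 622.  240.6] [180.    -0.   -22.85] t 1.65 GO trans [20.18 22.42 -0.94] rot [  0.    -0.   -17.35]
```

```bash
python3 - <<'E'
from h import *
f=np.load('top0.npz'); im,d,T=f['im'],f['d'],f['T']; P=cloud('top',T,d)
for x in np.arange(.28,.52,.02):
    k=(d>0)&(abs(P[...,0]-x)<.005)&(P[...,2]>.14)&(P[...,1]<-.2)&(P[...,1]>-.6)
    q=P[k]; y=np.sort(q[:,1])[::-1][:3] ; print(round(x,2),y.round(4), q[q[:,1]>y[0]-.01,2].round(3)[:4])
E
```

```text
0.28 [-0.3616 -0.3616 -0.3617] [0.145 0.146 0.15  0.154]
0.3 [-0.3728 -0.3729 -0.373 ] [0.144 0.144 0.148 0.154]
0.32 [-0.3837 -0.3839 -0.384 ] [0.208 0.213 0.215 0.218]
0.34 [-0.3954 -0.3955 -0.3956] [0.219 0.22  0.221 0.174]
0.36 [-0.4068 -0.407  -0.4071] [0.221 0.222 0.195 0.204]
0.38 [-0.4189 -0.4189 -0.4189] [0.209 0.211 0.212 0.216]
0.4 [-0.4293 -0.4297 -0.4298] [0.216 0.221 0.224 0.22 ]
0.42 [-0.4403 -0.441  -0.4412] [0.219 0.208 0.211 0.214]
0.44 [-0.4488 -0.4499 -0.4514] [0.22  0.22  0.204 0.206]
0.46 [-0.463  -0.4636 -0.4638] [0.22  0.221 0.224 0.214]
0.48 [-0.4745 -0.4749 -0.475 ] [0.216 0.219 0.222 0.221]
0.5 [-0.4863 -0.4866 -0.4868] [0.207 0.213 0.203 0.205]
```

Emit:
{"method": "move_arm", "body": {"rows": [{"translation": [20.2, 22.4, -0.9], "rot": [0, 0, -17.3], "hand": 0}, {"translation": [20.2, 22.4, -0.9], "rot": [0, 0, -17.3], "hand": 0}, {"translation": [20.2, 22.4, -0.9], "rot": [0, 0, -17.3], "hand": 0}, {"translation": [20.2, 22.4, -0.9], "rot": [0, 0, -17.3], "hand": 0}, {"translation": [20.2, 22.4, -0.9], "rot": [0, 0, -17.3], "hand": 0}, {"translation": [20.2, 22.4, -0.9], "rot": [0, 0, -17.3], "hand": 0}, {"translation": [20.2, 22.4, -0.9], "rot": [0, 0, -17.3], "hand": 0}, {"translation": [20.2, 22.4, -0.9], "rot": [0, 0, -17.3], "hand": 0}]}}

```text
t: 2.32
eef_pos: [0.3618, 0.3326, 0.2503]
ee_rot: [-3.141, -0.0, -0.099]
force: [-0.6, -0.3, 0.8]
width: 0.0877
gripper_force: 0.0
```

```bash
cat > look.py <<'E'
from meas import *
import sys
def look(tag):
    s=arm.get_state(); T=campose('wrist',s); im,d=arm.grab_frame('wrist'); cv2.imwrite(f'pics/w{tag}.png',im[...,::-1]); np.savez(f'w{tag}.npz',im=im,d=d,T=T)
    return rects('wrist',im,d,T)
E
python3 - <<'E'
from look import *
look('1')
togo(361,337,108,-5.7)
E
```

```text
wrist red bar c 363.4 339.2 size 50.0 11.7 ang -5.7 ztop 119.9 med [367.4 338.9] 690
wrist yellow collar c 371.4 461.1 size 323.0 95.8 ang 86.2 ztop 72.3 med [368.7 341.8] 3397
at [362.  333.2 250.4] [-1.7995e+02 -2.0000e-02 -5.7000e+00] t 2.37 GO trans [-0.14 -0.36 14.24] rot [-0.05 -0.02  0.  ]
```

View pics/w1.png

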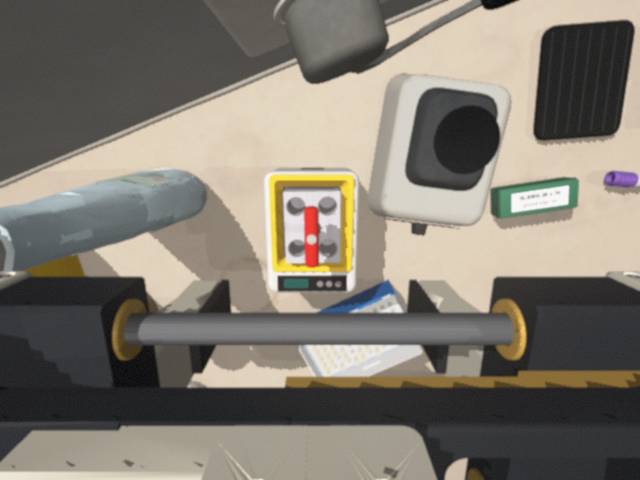

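Emit:
{"method": "move_arm", "body": {"rows": [{"translation": [0, -0.5, 4], "rot": [0, 0, 0], "hand": 0}, {"translation": [0, -0.5, 8], "rot": [0, 0, 0], "hand": 0}, {"translation": [0, -0.5, 11], "rot": [0, 0, 0], "hand": 0}, {"translation": [0, -0.5, 13], "rot": [0, 0, 0], "hand": 0}, {"translation": [0, -0.5, 14.2], "rot": [0, 0, 0], "hand": 0}, {"translation": [0, -0.5, 14.2], "rot": [0, 0, 0], "hand": 0}, {"translation": [0, -0.5, 14.2], "rot": [0, 0, 0], "hand": 0.5}, {"translation": [0, -0.5, 14.2], "rot": [0, 0, 0], "hand": 1}], "squeeze": 40}}

```text
t: 3.03
eef_pos: [0.3622, 0.343, 0.1085]
ee_rot: [-3.14, -0.001, -0.096]
force: [-0.1, 0.5, 0.3]
width: 0.0796
gripper_force: 0.0
```

Emit:
{"method": "move_arm", "body": {"rows": [{"translation": [0, 0, 0], "rot": [0, 0, 0], "hand": 1}, {"translation": [0, 0, 0], "rot": [0, 0, 0], "hand": 1}, {"translation": [0, 0, 0], "rot": [0, 0, 0], "hand": 1}, {"translation": [0, 0, 0], "rot": [0, 0, 0], "hand": 1}, {"translation": [0, 0, 0], "rot": [0, 0, 0], "hand": 1}]}}

```text
t: 3.45
eef_pos: [0.3618, 0.3422, 0.1079]
ee_rot: [-3.141, -0.0, -0.097]
force: [-1.2, 0.2, -0.0]
width: 0.0465
gripper_force: 0.0
```

Emit:
{"method": "move_arm", "body": {"rows": [{"translation": [0, 0.4, 0], "rot": [0, 0, 0], "hand": 1}, {"translation": [0, 0.4, 0], "rot": [0, 0, 0], "hand": 1}, {"translation": [0, 0.4, 0], "rot": [0, 0, 0], "hand": 1}, {"translation": [0, 0.4, 0], "rot": [0, 0, 0], "hand": 1}, {"translation": [0, 0.4, 0], "rot": [0, 0, 0], "hand": 1}, {"translation": [0, 0.4, 0], "rot": [0, 0, 0], "hand": 1}, {"translation": [0, 0.4, 0], "rot": [0, 0, 0], "hand": 1}, {"translation": [0, 0.4, 0], "rot": [0, 0, 0], "hand": 1}]}}

```text
t: 4.12
eef_pos: [0.3615, 0.3383, 0.1075]
ee_rot: [-3.141, -0.0, -0.097]
force: [0.9, 1.0, -1.8]
width: 0.0118
gripper_force: 40.0
```

Emit:
{"method": "move_arm", "body": {"rows": [{"translation": [0, 0, -1], "rot": [0, 0, 0], "hand": 1}, {"translation": [0, 0, -3], "rot": [0, 0, 0], "hand": 1}, {"translation": [0, 0, -6], "rot": [0, 0, 0], "hand": 1}, {"translation": [0, 0, -9], "rot": [0, 0, 0], "hand": 1}, {"translation": [0, 0, -11], "rot": [0, 0, 0], "hand": 1}, {"translation": [0, 0, -12], "rot": [0, 0, 0], "hand": 1}, {"translation": [0, 0, -12], "rot": [0, 0, 0], "hand": 1}, {"translation": [0, 0, -12], "rot": [0, 0, 0], "hand": 1}]}}

```text
t: 4.78
eef_pos: [0.3608, 0.3376, 0.2268]
ee_rot: [3.141, 0.001, -0.097]
force: [-0.5, -0.2, -6.6]
width: 0.0115
gripper_force: 40.0
```

```bash
python3 -c "
from h import *
togo(469,47,228,-3)
togo(469,47,89,-3)"
```

```text
at [360.8 337.6 226.8] [ 1.7997e+02  6.0000e-02 -5.5800e+00] t 4.78 GO trans [13.59 27.87 -0.12] rot [ 0.02  0.06 -2.58]
at [360.8 337.6 226.8] [ 1.7997e+02  6.0000e-02 -5.5800e+00] t 4.78 GO trans [13.6  27.86 13.78] rot [ 0.02  0.06 -2.58]
```

Emit:
{"method": "move_arm", "body": {"rows": [{"translation": [0.7, 1.4, 0], "rot": [0, 0, 0], "hand": 1}, {"translation": [2.0, 4.2, 0], "rot": [0, 0, 0], "hand": 1}, {"translation": [3.8, 7.8, 0], "rot": [0, 0, 0], "hand": 1}, {"translation": [5.6, 11.4, 0], "rot": [0, 0, -1], "hand": 1}, {"translation": [7.4, 15.0, 0], "rot": [0, 0, -1], "hand": 1}, {"translation": [9.2, 18.6, 0], "rot": [0, 0, -2], "hand": 1}, {"translation": [11.0, 22.2, 0], "rot": [0, 0, -2], "hand": 1}, {"translation": [12.4, 25.4, 0], "rot": [0, 0, -2.6], "hand": 1}]}}

```text
t: 5.45
eef_pos: [0.4595, 0.0703, 0.2257]
ee_rot: [3.14, 0.003, -0.052]
force: [1.8, 0.4, -4.9]
width: 0.0117
gripper_force: 40.0
```

Emit:
{"method": "move_arm", "body": {"rows": [{"translation": [1.0, 2.0, 0], "rot": [0, 0, 0], "hand": 1}, {"translation": [1.2, 2.5, 1], "rot": [0, 0, 0], "hand": 1}, {"translation": [1.2, 2.5, 4], "rot": [0, 0, 0], "hand": 1}, {"translation": [1.2, 2.5, 7], "rot": [0, 0, 0], "hand": 1}, {"translation": [1.2, 2.5, 10], "rot": [0, 0, 0], "hand": 1}, {"translation": [1.2, 2.5, 12], "rot": [0, 0, 0], "hand": 1}, {"translation": [1.2, 2.5, 12.5], "rot": [0, 0, 0], "hand": 1}, {"translation": [1.2, 2.5, 12.5], "rot": [0, 0, 0], "hand": 1}]}}

```text
t: 6.12
eef_pos: [0.4689, 0.0467, 0.1001]
ee_rot: [3.138, 0.005, -0.052]
force: [-0.2, -0.4, -3.6]
width: 0.012
gripper_force: 40.0
```

Emit:
{"method": "move_arm", "body": {"rows": [{"translation": [0, 0, 0], "rot": [0, 0, 0], "hand": 1}, {"translation": [0, 0, 0], "rot": [0, 0, 0], "hand": 1}]}}

```text
t: 6.28
eef_pos: [0.4718, 0.0482, 0.1036]
ee_rot: [-3.141, -0.002, -0.051]
force: [0.8, 0.3, -3.9]
width: 0.0119
gripper_force: 40.0
```

Emit:
{"method": "move_arm", "body": {"rows": [{"translation": [0, 0, 0.5], "rot": [0, 0, 0], "hand": 1}, {"translation": [0, 0, 1.0], "rot": [0, 0, 0], "hand": 1}, {"translation": [0, 0, 1.3], "rot": [0, 0, 0], "hand": 1}, {"translation": [0, 0, 1.5], "rot": [0, 0, 0], "hand": 1}, {"translation": [0, 0, 1.6], "rot": [0, 0, 0], "hand": 1}, {"translation": [0, 0, 1.6], "rot": [0, 0, 0], "hand": 1}]}}

```text
t: 6.78
eef_pos: [0.4708, 0.0477, 0.0863]
ee_rot: [3.141, 0.0, -0.052]
force: [0.5, 0.1, -5.4]
width: 0.0119
gripper_force: 40.0
```

Emit:
{"method": "move_arm", "body": {"rows": [{"translation": [0, 0, 0.1], "rot": [0, 0, 0], "hand": 1}, {"translation": [0, 0, 0.1], "rot": [0, 0, 0], "hand": 1}, {"translation": [0, 0, 0.2], "rot": [0, 0, 0], "hand": 1}, {"translation": [0, 0, 0.2], "rot": [0, 0, 0], "hand": 1}]}}

```text
t: 7.12
eef_pos: [0.4712, 0.0479, 0.0855]
ee_rot: [-3.142, -0.001, -0.051]
force: [-4.6, 0.1, 6.0]
width: 0.0119
gripper_force: 40.0
```

Emit:
{"method": "move_arm", "body": {"rows": [{"translation": [0, 0, 0], "rot": [0, 0, 0], "hand": 0.5}, {"translation": [0, 0, 0], "rot": [0, 0, 0], "hand": 0}, {"translation": [0, 0, 0], "rot": [0, 0, 0], "hand": 0}, {"translation": [0, 0, 0], "rot": [0, 0, 0], "hand": 0}, {"translation": [0, 0, -2], "rot": [0, 0, 0], "hand": 0}, {"translation": [0, 0, -6], "rot": [0, 0, 0], "hand": 0}, {"translation": [0, 0, -10], "rot": [0, 0, 0], "hand": 0}, {"translation": [0, 0, -14], "rot": [0, 0, 0], "hand": 0}]}}

```text
t: 7.78
eef_pos: [0.4705, 0.0474, 0.2262]
ee_rot: [3.141, 0.001, -0.051]
force: [1.6, 0.2, 0.3]
width: 0.059
gripper_force: 0.0
```

```bash
python3 -c "
from h import *
togo(478,-135,228,-5)"
```

```text
at [470.5  47.4 226.2] [ 1.7997e+02  4.0000e-02 -2.9400e+00] t 7.78 GO trans [ 1.68 18.18 -0.17] rot [0.04 0.03 2.06]
```

Emit:
{"method": "move_arm", "body": {"rows": [{"translation": [1.7, 18.2, 0], "rot": [0, 0, 2.1], "hand": 0}, {"translation": [1.7, 18.2, 0], "rot": [0, 0, 2.1], "hand": 0}, {"translation": [1.7, 18.2, 0], "rot": [0, 0, 2.1], "hand": 0}, {"translation": [1.7, 18.2, 0], "rot": [0, 0, 2.1], "hand": 0}, {"translation": [1.7, 18.2, 0], "rot": [0, 0, 2.1], "hand": 0}, {"translation": [1.7, 18.2, 0], "rot": [0, 0, 2.1], "hand": 0}, {"translation": [1.7, 18.2, 0], "rot": [0, 0, 2.1], "hand": 0}, {"translation": [1.7, 18.2, 0], "rot": [0, 0, 2.1], "hand": 0}]}}

```text
t: 8.45
eef_pos: [0.4785, -0.1348, 0.2245]
ee_rot: [-3.142, 0.0, -0.089]
force: [0.2, 1.2, 0.1]
width: 0.0874
gripper_force: 0.0
```

```bash
python3 - <<'E'
from look import *
look('2')
togo(478,-134.5,108,-5.7)
E
```

```text
wrist red bar c 479.7 46.7 size 36.0 12.6 ang -3.6 ztop 97.7 med [483.   44.4] 711
wrist red collar c 427.5 -304.1 size 79.4 63.1 ang 86.6 ztop 72.2 med [ 448.9 -297.7] 1523
wrist yellow bar c 480.9 -133.8 size 49.8 11.3 ang -5.4 ztop 119.9 med [ 485.  -133.5] 829
wrist blue collar c 479.6 -133.6 size 92.7 77.5 ang -5.0 ztop 72.3 med [ 486.6 -136.7] 3638
at [ 478.6 -134.4  224.6] [-180.     -0.     -5.03] t 8.5 GO trans [-0.06  0.02 11.66] rot [-0.   -0.    0.67]
```

View pics/w2.png

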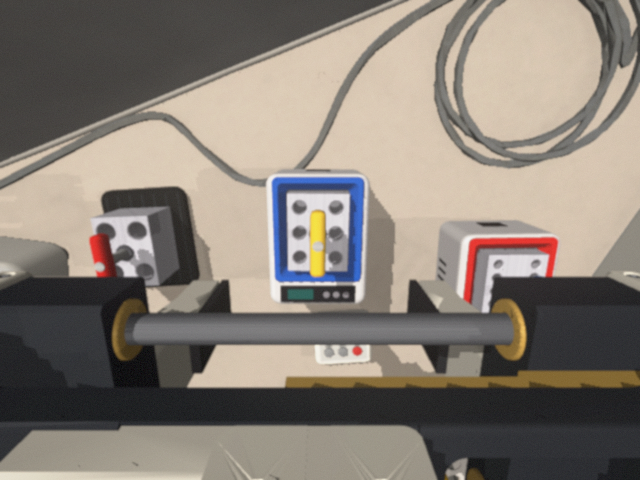

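Emit:
{"method": "move_arm", "body": {"rows": [{"translation": [0.1, 0, 3], "rot": [0, 0, 0.4], "hand": 0}, {"translation": [0.1, 0, 6.5], "rot": [0, 0, 0.4], "hand": 0}, {"translation": [0.1, 0, 9.5], "rot": [0, 0, 0.4], "hand": 0}, {"translation": [0.1, 0, 11.2], "rot": [0, 0, 0.4], "hand": 0}, {"translation": [0.1, 0, 11.7], "rot": [0, 0, 0.4], "hand": 0}, {"translation": [0.1, 0, 11.7], "rot": [0, 0, 0.4], "hand": 0.5}, {"translation": [0.1, 0, 11.7], "rot": [0, 0, 0.4], "hand": 1}, {"translation": [0.1, 0, 11.7], "rot": [0, 0, 0.4], "hand": 1}]}}

```text
t: 9.17
eef_pos: [0.4807, -0.1345, 0.1091]
ee_rot: [-3.141, -0.002, -0.094]
force: [0.0, -0.8, 0.6]
width: 0.0729
gripper_force: 0.0
```

Emit:
{"method": "move_arm", "body": {"rows": [{"translation": [0, 0, 0], "rot": [0, 0, 0], "hand": 1}, {"translation": [0, 0, 0], "rot": [0, 0, 0], "hand": 1}, {"translation": [0, 0, 0], "rot": [0, 0, 0], "hand": 1}, {"translation": [0, 0, 0], "rot": [0, 0, 0], "hand": 1}, {"translation": [0, 0, 0], "rot": [0, 0, 0], "hand": 1}, {"translation": [0, 0, 0], "rot": [0, 0, 0], "hand": 1}, {"translation": [0, 0, 0], "rot": [0, 0, 0], "hand": 1}, {"translation": [0, 0, 0], "rot": [0, 0, 0], "hand": 1}]}}

```text
t: 9.83
eef_pos: [0.4795, -0.135, 0.1075]
ee_rot: [3.142, 0.0, -0.095]
force: [-0.8, -0.7, 0.3]
width: 0.0196
gripper_force: 0.0
```

Emit:
{"method": "move_arm", "body": {"rows": [{"translation": [0, 0, 0], "rot": [0, 0, 0], "hand": 1}, {"translation": [0, 0, 0], "rot": [0, 0, 0], "hand": 1}, {"translation": [0, 0, 0], "rot": [0, 0, 0], "hand": 1}, {"translation": [0, 0, 0], "rot": [0, 0, 0], "hand": 1}]}}

```text
t: 10.17
eef_pos: [0.4795, -0.1349, 0.1074]
ee_rot: [-3.142, 0.0, -0.095]
force: [0.0, 1.5, -1.4]
width: 0.0119
gripper_force: 40.0
```

Emit:
{"method": "move_arm", "body": {"rows": [{"translation": [0, 0, -1], "rot": [0, 0, 0], "hand": 1}, {"translation": [0, 0, -3], "rot": [0, 0, 0], "hand": 1}, {"translation": [0, 0, -6], "rot": [0, 0, 0], "hand": 1}, {"translation": [0, 0, -9], "rot": [0, 0, 0], "hand": 1}, {"translation": [0, 0, -11.5], "rot": [0, 0, 0], "hand": 1}, {"translation": [0, 0, -13], "rot": [0, 0, 0], "hand": 1}, {"translation": [0, 0, -13], "rot": [0, 0, 0], "hand": 1}, {"translation": [0, 0, -13], "rot": [0, 0, 0], "hand": 1}]}}

```text
t: 10.83
eef_pos: [0.4795, -0.1348, 0.2381]
ee_rot: [-3.141, -0.001, -0.095]
force: [0.4, 0.1, -3.6]
width: 0.0114
gripper_force: 40.0
```

```bash
python3 -c "
from h import *
togo(362,338,237,-5.7)"
```

```text
at [ 479.5 -134.8  238.1] [-1.7996e+02 -8.0000e-02 -5.4600e+00] t 10.83 GO trans [-16.19 -45.95   0.12] rot [-0.04 -0.08  0.24]
```

Emit:
{"method": "move_arm", "body": {"rows": [{"translation": [-0.4, -1.2, 0], "rot": [0, 0, 0], "hand": 1}, {"translation": [-1.3, -3.7, 0], "rot": [0, 0, 0], "hand": 1}, {"translation": [-2.5, -7.1, 0], "rot": [0, 0, 0], "hand": 1}, {"translation": [-3.7, -10.5, 0], "rot": [0, 0, 0], "hand": 1}, {"translation": [-4.9, -13.9, 0], "rot": [0, 0, 0], "hand": 1}, {"translation": [-6.1, -17.3, 0], "rot": [0, 0, 0], "hand": 1}, {"translation": [-7.3, -20.7, 0], "rot": [0, 0, 0], "hand": 1}, {"translation": [-8.5, -24.1, 0], "rot": [0, 0, 0], "hand": 1}]}}

```text
t: 11.5
eef_pos: [0.416, 0.1139, 0.236]
ee_rot: [3.14, 0.002, -0.096]
force: [1.5, -0.9, -3.1]
width: 0.0112
gripper_force: 40.0
```

Emit:
{"method": "move_arm", "body": {"rows": [{"translation": [-1.2, -3.4, 0], "rot": [0, 0, 0], "hand": 1}, {"translation": [-2.4, -6.8, 0], "rot": [0, 0, 0], "hand": 1}, {"translation": [-3.6, -10.2, 0], "rot": [0, 0, 0], "hand": 1}, {"translation": [-4.8, -13.6, 0], "rot": [0, 0, 0], "hand": 1}, {"translation": [-6.0, -17, 0], "rot": [0, 0, 0], "hand": 1}, {"translation": [-7.0, -20, 0], "rot": [0, 0, 0], "hand": 1}, {"translation": [-7.6, -21.5, 0], "rot": [0, 0, 0], "hand": 1}, {"translation": [-7.7, -21.9, 0], "rot": [0, 0, 0], "hand": 1}]}}

```text
t: 12.17
eef_pos: [0.3607, 0.3401, 0.2356]
ee_rot: [3.139, 0.001, -0.093]
force: [-0.2, 0.5, -2.1]
width: 0.0114
gripper_force: 40.0
```

Emit:
{"method": "move_arm", "body": {"rows": [{"translation": [0, 0, 0], "rot": [0, 0, 0], "hand": 1}, {"translation": [0, 0, 0], "rot": [0, 0, 0], "hand": 1}, {"translation": [0, 0, 0], "rot": [0, 0, 0], "hand": 1}]}}

```text
t: 12.42
eef_pos: [0.362, 0.3369, 0.237]
ee_rot: [3.14, 0.001, -0.096]
force: [0.1, 0.8, -3.4]
width: 0.0118
gripper_force: 40.0
```

```bash
python3 - <<'E'
from look import *
look('3')
togo(362.2,338,107.5,-5.7)
E
```

```text
wrist yellow collar c 358.5 462.3 size 300.5 188.0 ang 72.7 ztop 72.3 med [400.7 342.7] 1737
at [362.1 337.  237.3] [ 1.7996e+02  2.0000e-02 -5.5200e+00] t 12.47 GO trans [ 0.   -0.11 12.97] rot [0.04 0.02 0.18]
```

View pics/w3.png

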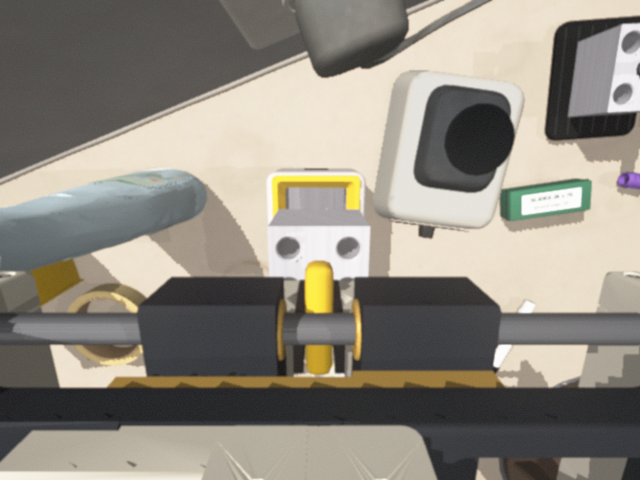

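Emit:
{"method": "move_arm", "body": {"rows": [{"translation": [0, -0.1, 1], "rot": [0, 0, 0], "hand": 1}, {"translation": [0, -0.1, 3.5], "rot": [0, 0, 0], "hand": 1}, {"translation": [0, -0.1, 6], "rot": [0, 0, 0], "hand": 1}, {"translation": [0, -0.1, 8], "rot": [0, 0, 0], "hand": 1}, {"translation": [0, -0.1, 9], "rot": [0, 0, 0], "hand": 1}, {"translation": [0, -0.1, 9.8], "rot": [0, 0, 0], "hand": 1}, {"translation": [0, -0.1, 10.5], "rot": [0, 0, 0], "hand": 1}, {"translation": [0, -0.1, 11.2], "rot": [0, 0, 0], "hand": 1}]}}

```text
t: 13.13
eef_pos: [0.3625, 0.3398, 0.1257]
ee_rot: [-3.14, -0.001, -0.095]
force: [0.5, 1.2, -3.2]
width: 0.0121
gripper_force: 40.0
```

Emit:
{"method": "move_arm", "body": {"rows": [{"translation": [0, 0, 0.5], "rot": [0, 0, 0], "hand": 1}, {"translation": [0, 0, 1.0], "rot": [0, 0, 0], "hand": 1}, {"translation": [0, 0, 1.3], "rot": [0, 0, 0], "hand": 1}, {"translation": [0, 0, 1.5], "rot": [0, 0, 0], "hand": 1}, {"translation": [0, 0, 1.6], "rot": [0, 0, 0], "hand": 1}, {"translation": [0, 0, 1.7], "rot": [0, 0, 0], "hand": 1}, {"translation": [0, 0, 1.7], "rot": [0, 0, 0], "hand": 1}]}}

```text
t: 13.72
eef_pos: [0.3621, 0.3394, 0.1086]
ee_rot: [-3.141, -0.0, -0.095]
force: [-0.3, 0.3, -2.5]
width: 0.0119
gripper_force: 40.0
```

Emit:
{"method": "move_arm", "body": {"rows": [{"translation": [0, 0, 0.1], "rot": [0, 0, 0], "hand": 1}, {"translation": [0, 0, 0.1], "rot": [0, 0, 0], "hand": 1}, {"translation": [0, 0, 0.2], "rot": [0, 0, 0], "hand": 1}, {"translation": [0, 0, 0.2], "rot": [0, 0, 0], "hand": 1}]}}

```text
t: 14.05
eef_pos: [0.3623, 0.3399, 0.1073]
ee_rot: [-3.14, -0.001, -0.095]
force: [-2.3, -0.0, 1.8]
width: 0.0117
gripper_force: 40.0
```

Emit:
{"method": "move_arm", "body": {"rows": [{"translation": [0, 0, 0], "rot": [0, 0, 0], "hand": 0.5}, {"translation": [0, 0, 0], "rot": [0, 0, 0], "hand": 0}, {"translation": [0, 0, 0], "rot": [0, 0, 0], "hand": 0}, {"translation": [0, 0, 0], "rot": [0, 0, 0], "hand": 0}, {"translation": [0, 0, -2], "rot": [0, 0, 0], "hand": 0}, {"translation": [0, 0, -6], "rot": [0, 0, 0], "hand": 0}, {"translation": [0, 0, -10], "rot": [0, 0, 0], "hand": 0}, {"translation": [0, 0, -14], "rot": [0, 0, 0], "hand": 0}]}}

```text
t: 14.72
eef_pos: [0.3619, 0.3387, 0.2481]
ee_rot: [3.141, 0.0, -0.095]
force: [0.6, 1.8, -0.9]
width: 0.0592
gripper_force: 0.0
```

```bash
python3 - <<'E'
from look import *
look('4')
togo(420,-304,247.5,-4.3)
E
```

```text
wrist yellow bar c 362.9 340.2 size 51.3 11.4 ang -5.7 ztop 119.8 med [367.3 340.1] 688
wrist yellow collar c 363.7 460.9 size 327.3 99.1 ang 89.8 ztop 72.3 med [361. 349.] 3714
at [364.6 341.7 256.9] [-179.48   -0.39   -5.37] t 14.77 GO trans [11.55 63.78  0.45] rot [-0.51 -0.4  -1.07]
```

View pics/w4.png

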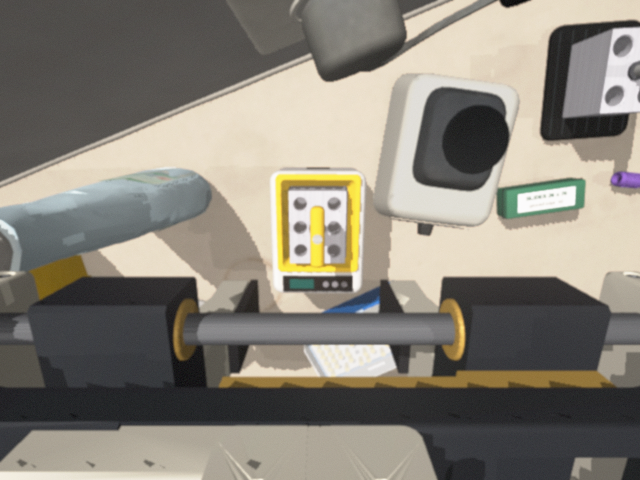

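Emit:
{"method": "move_arm", "body": {"rows": [{"translation": [11.8, 30.9, 0], "rot": [0, 0, -1.1], "hand": 0}, {"translation": [11.8, 30.9, 0], "rot": [0, 0, -1.1], "hand": 0}, {"translation": [11.8, 30.9, 0], "rot": [0, 0, -1.1], "hand": 0}, {"translation": [11.8, 30.9, 0], "rot": [0, 0, -1.1], "hand": 0}, {"translation": [11.8, 30.9, 0], "rot": [0, 0, -1.1], "hand": 0}, {"translation": [11.8, 30.9, 0], "rot": [0, 0, -1.1], "hand": 0}, {"translation": [11.8, 30.9, 0], "rot": [0, 0, -1.1], "hand": 0}, {"translation": [11.8, 30.9, 0], "rot": [0, 0, -1.1], "hand": 0}]}}

```text
t: 15.43
eef_pos: [0.4502, 0.0184, 0.2469]
ee_rot: [-3.141, -0.001, -0.076]
force: [1.1, -0.0, 0.3]
width: 0.0876
gripper_force: 0.0
```

Emit:
{"method": "move_arm", "body": {"rows": [{"translation": [-0.6, 32.5, 0], "rot": [0, 0, 0], "hand": 0}, {"translation": [-0.6, 32.5, 0], "rot": [0, 0, 0], "hand": 0}, {"translation": [-0.6, 32.5, 0], "rot": [0, 0, 0], "hand": 0}, {"translation": [-0.6, 32.5, 0], "rot": [0, 0, 0], "hand": 0}, {"translation": [-0.6, 32.5, 0], "rot": [0, 0, 0], "hand": 0}, {"translation": [-0.6, 32.5, 0], "rot": [0, 0, 0], "hand": 0}, {"translation": [-0.6, 32.5, 0], "rot": [0, 0, 0], "hand": 0}, {"translation": [-0.6, 32.5, 0], "rot": [0, 0, 0], "hand": 0}]}}

```text
t: 16.1
eef_pos: [0.4187, -0.3058, 0.2465]
ee_rot: [3.141, -0.0, -0.077]
force: [1.8, 1.1, 0.1]
width: 0.0876
gripper_force: 0.0
```

Emit:
{"method": "move_arm", "body": {"rows": [{"translation": [0, 0, 0], "rot": [0, 0, 0], "hand": 0}, {"translation": [0, 0, 0], "rot": [0, 0, 0], "hand": 0}, {"translation": [0, 0, 0], "rot": [0, 0, 0], "hand": 0}]}}

```text
t: 16.35
eef_pos: [0.4192, -0.3031, 0.2462]
ee_rot: [-3.141, 0.001, -0.077]
force: [-0.3, 0.3, -0.2]
width: 0.0879
gripper_force: 0.0
```

```bash
python3 - <<'E'
from look import *
look('5')
f=np.load('w5.npz'); P=cloud('wrist',f['T'],f['d']); d=f['d']
for x in np.arange(.38,.50,.02):
    k=(d>0)&(abs(P[...,0]-x)<.006)&(P[...,2]>.14)&(P[...,1]<-.36)
    print(round(x,2),np.sort(P[k][:,1])[-3:].round(4))
togo(420,-304,107.5,-4.3)
E
```

```text
wrist red collar c 411.1 -303.1 size 94.3 77.6 ang -4.1 ztop 72.4 med [ 417.9 -302.1] 3276
wrist blue bar c 412.3 -303.8 size 50.2 10.7 ang -4.5 ztop 119.9 med [ 417.3 -304.1] 637
wrist blue collar c 479.3 -133.5 size 93.7 79.0 ang -4.9 ztop 72.5 med [ 484.2 -120.1] 4179
0.38 [-0.4159 -0.4158 -0.4148]
0.4 [-0.3642 -0.3628 -0.3615]
0.42 [-0.3657 -0.3656 -0.3633]
0.44 [-0.36 -0.36 -0.36]
0.46 [-0.36 -0.36 -0.36]
0.48 [-0.4721 -0.472  -0.472 ]
at [ 419.5 -302.6  246.4] [-1.7999e+02  1.0000e-02 -4.3400e+00] t 16.4 GO trans [ 0.07  0.14 13.89] rot [-0.01  0.01 -0.04]
```

View pics/w5.png

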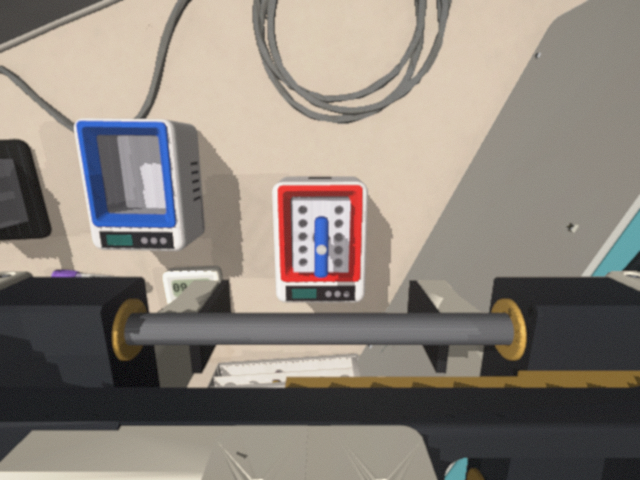

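Emit:
{"method": "move_arm", "body": {"rows": [{"translation": [0.2, 0.1, 3], "rot": [0, 0, 0], "hand": 0}, {"translation": [0.2, 0.1, 6], "rot": [0, 0, 0], "hand": 0}, {"translation": [0.2, 0.1, 9], "rot": [0, 0, 0], "hand": 0}, {"translation": [0.2, 0.1, 11], "rot": [0, 0, 0], "hand": 0}, {"translation": [0.2, 0.1, 12.5], "rot": [0, 0, 0], "hand": 0.4}, {"translation": [0.2, 0.1, 13.5], "rot": [0, 0, 0], "hand": 0.5}, {"translation": [0.2, 0.1, 13.9], "rot": [0, 0, 0], "hand": 0.6}, {"translation": [0.2, 0.1, 13.9], "rot": [0, 0, 0], "hand": 0.7}]}}

```text
t: 17.07
eef_pos: [0.4216, -0.3035, 0.1073]
ee_rot: [-3.141, 0.001, -0.074]
force: [-0.2, 0.1, -0.4]
width: 0.0662
gripper_force: 0.0
```

Emit:
{"method": "move_arm", "body": {"rows": [{"translation": [0, 0, 0], "rot": [0, 0, 0], "hand": 1}, {"translation": [0, 0, 0], "rot": [0, 0, 0], "hand": 1}, {"translation": [0, 0, 0], "rot": [0, 0, 0], "hand": 1}, {"translation": [0, 0, 0], "rot": [0, 0, 0], "hand": 1}, {"translation": [0, 0, 0], "rot": [0, 0, 0], "hand": 1}, {"translation": [0, 0, 0], "rot": [0, 0, 0], "hand": 1}, {"translation": [0, 0, 0], "rot": [0, 0, 0], "hand": 1}, {"translation": [0, 0, 0], "rot": [0, 0, 0], "hand": 1}]}}

```text
t: 17.73
eef_pos: [0.4214, -0.3043, 0.1076]
ee_rot: [3.142, -0.0, -0.076]
force: [0.0, -1.1, 0.1]
width: 0.0137
gripper_force: 0.5
```

Emit:
{"method": "move_arm", "body": {"rows": [{"translation": [0, 0, 0], "rot": [0, 0, 0], "hand": 1}, {"translation": [0, 0, 0], "rot": [0, 0, 0], "hand": 1}, {"translation": [0, 0, 0], "rot": [0, 0, 0], "hand": 1}]}}

```text
t: 17.98
eef_pos: [0.4215, -0.3043, 0.1075]
ee_rot: [3.142, -0.0, -0.076]
force: [1.8, -0.4, -0.6]
width: 0.0117
gripper_force: 40.0
```

Emit:
{"method": "move_arm", "body": {"rows": [{"translation": [0, 0, -1], "rot": [0, 0, 0], "hand": 1}, {"translation": [0, 0, -3], "rot": [0, 0, 0], "hand": 1}, {"translation": [0, 0, -5.5], "rot": [0, 0, 0], "hand": 1}, {"translation": [0, 0, -8], "rot": [0, 0, 0], "hand": 1}, {"translation": [0, 0, -10], "rot": [0, 0, 0], "hand": 1}, {"translation": [0, 0, -11], "rot": [0, 0, 0], "hand": 1}, {"translation": [0, 0, -11], "rot": [0, 0, 0], "hand": 1}, {"translation": [0, 0, -11], "rot": [0, 0, 0], "hand": 1}]}}

```text
t: 18.65
eef_pos: [0.4211, -0.3039, 0.2172]
ee_rot: [-3.141, -0.0, -0.076]
force: [-0.2, 0.2, -3.2]
width: 0.0119
gripper_force: 40.0
```

```bash
python3 -c "
from h import *
togo(489.2,-135.2,218,-5.2)"
```

```text
at [ 421.1 -303.9  217.2] [-179.96   -0.     -4.37] t 18.65 GO trans [  5.5  -17.34  -0.07] rot [-0.04 -0.    0.83]
```

Emit:
{"method": "move_arm", "body": {"rows": [{"translation": [0.4, -1.2, 0], "rot": [0, 0, 0], "hand": 1}, {"translation": [1.2, -3.8, 0], "rot": [0, 0, 0], "hand": 1}, {"translation": [2.3, -7.2, 0], "rot": [0, 0, 0.4], "hand": 1}, {"translation": [3.4, -10.6, 0], "rot": [0, 0, 0.8], "hand": 1}, {"translation": [4.5, -14.0, 0], "rot": [0, 0, 0.8], "hand": 1}, {"translation": [5.2, -16.4, 0], "rot": [0, 0, 0.8], "hand": 1}, {"translation": [5.5, -17.3, 0], "rot": [0, 0, 0.8], "hand": 1}, {"translation": [5.5, -17.3, 0], "rot": [0, 0, 0.8], "hand": 1}]}}

```text
t: 19.32
eef_pos: [0.4893, -0.134, 0.2157]
ee_rot: [-3.142, 0.003, -0.087]
force: [0.8, -0.1, -2.6]
width: 0.0116
gripper_force: 40.0
```

Emit:
{"method": "move_arm", "body": {"rows": [{"translation": [0, 0, 0], "rot": [0, 0, 0], "hand": 1}, {"translation": [0, 0, 0], "rot": [0, 0, 0], "hand": 1}, {"translation": [0, 0, 1], "rot": [0, 0, 0], "hand": 1}, {"translation": [0, 0, 2.5], "rot": [0, 0, 0], "hand": 1}, {"translation": [0, 0, 4], "rot": [0, 0, 0], "hand": 1}, {"translation": [0, 0, 5], "rot": [0, 0, 0], "hand": 1}, {"translation": [0, 0, 5.5], "rot": [0, 0, 0], "hand": 1}, {"translation": [0, 0, 5.5], "rot": [0, 0, 0], "hand": 1}]}}

```text
t: 19.98
eef_pos: [0.4884, -0.1364, 0.1611]
ee_rot: [3.141, 0.003, -0.091]
force: [-0.1, 0.2, -3.9]
width: 0.0116
gripper_force: 40.0
```

```bash
python3 -c "
from h import *
togo(489.2,-135.2,107.5,-5.2)"
```

```text
at [ 488.4 -136.4  161.1] [ 1.7998e+02  1.5000e-01 -5.2100e+00] t 19.98 GO trans [ 0.08 -0.13  5.36] rot [ 0.02  0.15 -0.01]
```

Emit:
{"method": "move_arm", "body": {"rows": [{"translation": [0.1, -0.1, 1], "rot": [0, 0, 0], "hand": 1}, {"translation": [0.1, -0.1, 2], "rot": [0, 0, 0], "hand": 1}, {"translation": [0.1, -0.1, 2.8], "rot": [0, 0, 0], "hand": 1}, {"translation": [0.1, -0.1, 3.5], "rot": [0, 0, 0], "hand": 1}, {"translation": [0.1, -0.1, 4.2], "rot": [0, 0, 0], "hand": 1}, {"translation": [0.1, -0.1, 4.7], "rot": [0, 0, 0], "hand": 1}, {"translation": [0.1, -0.1, 5.0], "rot": [0, 0, 0], "hand": 1}, {"translation": [0.1, -0.1, 5.1], "rot": [0, 0, 0], "hand": 1}]}}

```text
t: 20.65
eef_pos: [0.4903, -0.135, 0.1109]
ee_rot: [3.141, 0.001, -0.09]
force: [0.3, 0.3, -2.5]
width: 0.0116
gripper_force: 40.0
```

Emit:
{"method": "move_arm", "body": {"rows": [{"translation": [0, 0, 0.1], "rot": [0, 0, 0], "hand": 1}, {"translation": [0, 0, 0.2], "rot": [0, 0, 0], "hand": 1}, {"translation": [0, 0, 0.3], "rot": [0, 0, 0], "hand": 1}, {"translation": [0, 0, 0.3], "rot": [0, 0, 0], "hand": 1}, {"translation": [0, 0, 0.3], "rot": [0, 0, 0], "hand": 1}]}}

```text
t: 21.07
eef_pos: [0.4906, -0.135, 0.1087]
ee_rot: [-3.142, -0.0, -0.09]
force: [-0.3, 0.5, -3.8]
width: 0.0114
gripper_force: 40.0
```

Emit:
{"method": "move_arm", "body": {"rows": [{"translation": [0, 0, 0.1], "rot": [0, 0, 0], "hand": 1}, {"translation": [0, 0, 0.1], "rot": [0, 0, 0], "hand": 1}, {"translation": [0, 0, 0.2], "rot": [0, 0, 0], "hand": 1}, {"translation": [0, 0, 0.2], "rot": [0, 0, 0], "hand": 1}]}}

```text
t: 21.4
eef_pos: [0.4909, -0.1353, 0.1074]
ee_rot: [3.141, -0.001, -0.089]
force: [-1.8, -0.1, 4.7]
width: 0.0116
gripper_force: 40.0
```

Contact made; release, lift, look.

Emit:
{"method": "move_arm", "body": {"rows": [{"translation": [0, 0, 0], "rot": [0, 0, 0], "hand": 0.5}, {"translation": [0, 0, 0], "rot": [0, 0, 0], "hand": 0}, {"translation": [0, 0, 0], "rot": [0, 0, 0], "hand": 0}, {"translation": [0, 0, 0], "rot": [0, 0, 0], "hand": 0}, {"translation": [0, 0, -2], "rot": [0, 0, 0], "hand": 0}, {"translation": [0, 0, -6], "rot": [0, 0, 0], "hand": 0}, {"translation": [0, 0, -10], "rot": [0, 0, 0], "hand": 0}, {"translation": [0, 0, -13], "rot": [0, 0, 0], "hand": 0}]}}

```text
t: 22.07
eef_pos: [0.491, -0.1352, 0.2397]
ee_rot: [3.141, -0.002, -0.089]
force: [1.1, -0.3, -0.2]
width: 0.0595
gripper_force: 0.0
```

Emit:
{"method": "move_arm", "body": {"rows": [{"translation": [0, 0, 0], "rot": [0, 0, 0], "hand": 0}, {"translation": [0, 0, 0], "rot": [0, 0, 0], "hand": 0}, {"translation": [0, 0, 0], "rot": [0, 0, 0], "hand": 0}]}}

```text
t: 22.32
eef_pos: [0.4901, -0.1349, 0.2363]
ee_rot: [-3.141, 0.0, -0.09]
force: [-0.4, 0.8, -0.8]
width: 0.0795
gripper_force: 0.0
```

```bash
python3 - <<'E'
from look import *
look('6')
togo(481,48,237,-3)
E
```

```text
wrist red bar c 483.4 46.7 size 28.7 12.3 ang -2.6 ztop 97.8 med [485.5  44.4] 514
wrist red collar c 426.9 -303.9 size 79.3 63.8 ang 86.3 ztop 72.1 med [ 447.2 -306.3] 1493
wrist blue bar c 481.3 -133.9 size 50.6 11.4 ang -4.7 ztop 119.9 med [ 485.9 -134.2] 702
wrist blue collar c 479.6 -133.6 size 93.4 77.4 ang -5.2 ztop 72.3 med [ 484.5 -134.7] 3343
at [ 489.9 -134.9  235.6] [-1.7999e+02  9.0000e-02 -5.1600e+00] t 22.37 GO trans [ -2.53 -18.14  -0.13] rot [-0.01  0.09 -2.16]
```

View pics/w6.png

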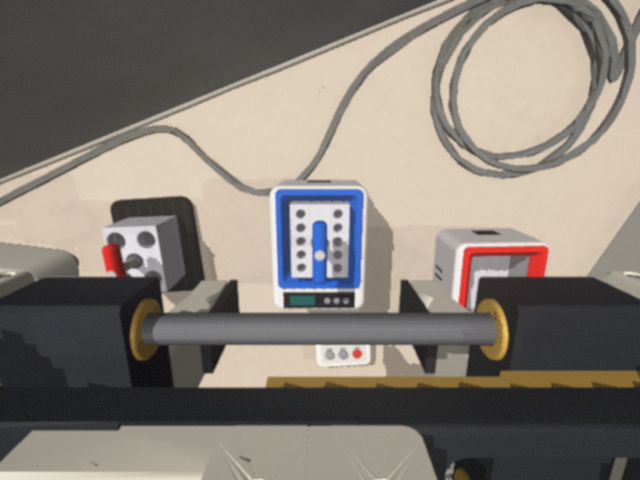

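Blue is home in its bath (320,250), with its top at 120 mm. Next is red on the mat.

Emit:
{"method": "move_arm", "body": {"rows": [{"translation": [-2.5, -18.1, 0], "rot": [0, 0, -2.2], "hand": 0}, {"translation": [-2.5, -18.1, 0], "rot": [0, 0, -2.2], "hand": 0}, {"translation": [-2.5, -18.1, 0], "rot": [0, 0, -2.2], "hand": 0}, {"translation": [-2.5, -18.1, 0], "rot": [0, 0, -2.2], "hand": 0}, {"translation": [-2.5, -18.1, 0], "rot": [0, 0, -2.2], "hand": 0}, {"translation": [-2.5, -18.1, 0], "rot": [0, 0, -2.2], "hand": 0}, {"translation": [-2.5, -18.1, 0], "rot": [0, 0, -2.2], "hand": 0}, {"translation": [-2.5, -18.1, 0], "rot": [0, 0, -2.2], "hand": 0}]}}

```text
t: 23.03
eef_pos: [0.4814, 0.0472, 0.2355]
ee_rot: [3.14, 0.002, -0.051]
force: [0.4, 0.5, 0.5]
width: 0.0876
gripper_force: 0.0
```

```bash
python3 - <<'E'
from look import *
look('7')
togo(481,47.4,85.5,-3)
E
```

```text
wrist red bar c 472.9 47.8 size 50.4 11.2 ang -3.1 ztop 97.8 med [476.4  48.2] 661
wrist blue bar c 481.4 -133.4 size 50.6 12.2 ang -5.5 ztop 119.3 med [ 485.2 -130.9] 1153
wrist blue collar c 479.8 -133.0 size 94.1 79.0 ang -5.5 ztop 72.2 med [ 500.5 -123.3] 2561
at [481.5  46.8 235.7] [ 1.7995e+02  9.0000e-02 -2.9800e+00] t 23.08 GO trans [-0.03 -0.07 15.03] rot [0.05 0.09 0.02]
```

Emit:
{"method": "move_arm", "body": {"rows": [{"translation": [0, 0, 3.5], "rot": [0, 0, 0], "hand": 0}, {"translation": [0, 0, 7], "rot": [0, 0, 0], "hand": 0}, {"translation": [0, 0, 10], "rot": [0, 0, 0], "hand": 0}, {"translation": [0, 0, 12.5], "rot": [0, 0, 0], "hand": 0.3}, {"translation": [0, 0, 14], "rot": [0, 0, 0], "hand": 0.4}, {"translation": [0, 0, 14.9], "rot": [0, 0, 0], "hand": 0.5}, {"translation": [0, 0, 14.9], "rot": [0, 0, 0], "hand": 0.6}, {"translation": [0, 0, 14.9], "rot": [0, 0, 0], "hand": 0.7}]}}

```text
t: 23.75
eef_pos: [0.4821, 0.0469, 0.0877]
ee_rot: [3.141, 0.0, -0.052]
force: [-0.7, 0.6, 0.8]
width: 0.0598
gripper_force: 0.0
```

Emit:
{"method": "move_arm", "body": {"rows": [{"translation": [0, 0, 0], "rot": [0, 0, 0], "hand": 1}, {"translation": [0, 0, 0], "rot": [0, 0, 0], "hand": 1}, {"translation": [0, 0, 0], "rot": [0, 0, 0], "hand": 1}, {"translation": [0, 0, 0], "rot": [0, 0, 0], "hand": 1}, {"translation": [0, 0, 0], "rot": [0, 0, 0], "hand": 1}, {"translation": [0, 0, 0], "rot": [0, 0, 0], "hand": 1}, {"translation": [0, 0, 0], "rot": [0, 0, 0], "hand": 1}, {"translation": [0, 0, 0], "rot": [0, 0, 0], "hand": 1}]}}

```text
t: 24.42
eef_pos: [0.4819, 0.0474, 0.0877]
ee_rot: [3.141, -0.0, -0.051]
force: [1.0, -1.8, 2.6]
width: 0.0116
gripper_force: 40.0
```

Emit:
{"method": "move_arm", "body": {"rows": [{"translation": [0, 0, 0], "rot": [0, 0, 0], "hand": 1}, {"translation": [0, 0, 0], "rot": [0, 0, 0], "hand": 1}, {"translation": [0, 0, 0], "rot": [0, 0, 0], "hand": 1}]}}

```text
t: 24.67
eef_pos: [0.4819, 0.0474, 0.0877]
ee_rot: [3.141, 0.0, -0.051]
force: [-0.2, -0.5, 2.7]
width: 0.0115
gripper_force: 40.0
```

Emit:
{"method": "move_arm", "body": {"rows": [{"translation": [0, 0, -1], "rot": [0, 0, 0], "hand": 1}, {"translation": [0, 0, -3], "rot": [0, 0, 0], "hand": 1}, {"translation": [0, 0, -6], "rot": [0, 0, 0], "hand": 1}, {"translation": [0, 0, -9], "rot": [0, 0, 0], "hand": 1}, {"translation": [0, 0, -12], "rot": [0, 0, 0], "hand": 1}, {"translation": [0, 0, -14], "rot": [0, 0, 0], "hand": 1}, {"translation": [0, 0, -15], "rot": [0, 0, 0], "hand": 1}, {"translation": [0, 0, -15], "rot": [0, 0, 0], "hand": 1}]}}

```text
t: 25.33
eef_pos: [0.4825, 0.048, 0.2389]
ee_rot: [-3.14, -0.003, -0.052]
force: [0.1, 0.0, -4.9]
width: 0.0116
gripper_force: 40.0
```

```bash
python3 -c "
from h import *
togo(420.8,-304.5,238,-4.2)"
```

```text
at [482.5  48.  238.9] [-1.799e+02 -1.400e-01 -2.950e+00] t 25.33 GO trans [-4.340e+00  3.552e+01  2.000e-02] rot [-0.1  -0.14  1.25]
```

Emit:
{"method": "move_arm", "body": {"rows": [{"translation": [-0.1, 1.2, 0], "rot": [0, 0, 0], "hand": 1}, {"translation": [-0.4, 3.8, 0], "rot": [0, 0, 0], "hand": 1}, {"translation": [-0.9, 7.2, 0], "rot": [0, 0, 0], "hand": 1}, {"translation": [-1.3, 10.6, 0], "rot": [0, 0, 0.5], "hand": 1}, {"translation": [-1.7, 14, 0], "rot": [0, 0, 1], "hand": 1}, {"translation": [-2.1, 17.4, 0], "rot": [0, 0, 1.2], "hand": 1}, {"translation": [-2.5, 20.8, 0], "rot": [0, 0, 1.2], "hand": 1}, {"translation": [-3.0, 24.2, 0], "rot": [0, 0, 1.2], "hand": 1}]}}

```text
t: 26.0
eef_pos: [0.4375, -0.1941, 0.2351]
ee_rot: [-3.141, 0.004, -0.073]
force: [1.8, -0.9, -5.0]
width: 0.0116
gripper_force: 40.0
```

Emit:
{"method": "move_arm", "body": {"rows": [{"translation": [-0.4, 3.4, 0], "rot": [0, 0, 0], "hand": 1}, {"translation": [-0.7, 6.6, 0], "rot": [0, 0, 0], "hand": 1}, {"translation": [-1.0, 9.2, 0], "rot": [0, 0, 0], "hand": 1}, {"translation": [-1.1, 10.8, 0], "rot": [0, 0, 0], "hand": 1}, {"translation": [-1.2, 11.3, 0], "rot": [0, 0, 0], "hand": 1}, {"translation": [-1.2, 11.3, 0], "rot": [0, 0, 0], "hand": 1}, {"translation": [-1.2, 11.3, 0], "rot": [0, 0, 0], "hand": 1}, {"translation": [-1.2, 11.3, 0], "rot": [0, 0, 0], "hand": 1}]}}

```text
t: 26.67
eef_pos: [0.419, -0.3036, 0.2366]
ee_rot: [-3.141, 0.001, -0.072]
force: [-0.2, -0.1, -4.6]
width: 0.0115
gripper_force: 40.0
```

```bash
python3 - <<'E'
from look import *
togo(420.8,-304.5,109.7,-4.2)
look('8')
E
```

```text
at [ 419.  -303.6  236.6] [-1.7996e+02  8.0000e-02 -4.1300e+00] t 26.67 GO trans [ 0.21  0.08 12.69] rot [-0.04  0.08  0.07]
wrist red collar c 439.0 -305.3 size 77.9 38.2 ang 85.5 ztop 72.4 med [ 449.2 -306.6] 1632
wrist blue bar c 480.2 -134.5 size 50.7 12.8 ang -5.4 ztop 119.8 med [ 483.5 -137. ] 1252
wrist blue collar c 479.1 -134.0 size 93.5 78.6 ang -5.2 ztop 72.7 med [ 487.1 -141.2] 3169
```

View pics/w8.png

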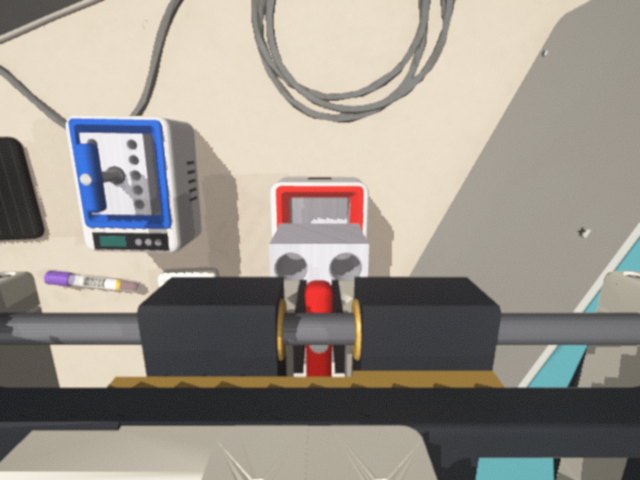

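Red hangs upright over the red well (320,210). I'll lower it, correcting 2 mm in x.

Emit:
{"method": "move_arm", "body": {"rows": [{"translation": [0.2, 0.1, 1], "rot": [0, 0, 0], "hand": 1}, {"translation": [0.2, 0.1, 3], "rot": [0, 0, 0], "hand": 1}, {"translation": [0.2, 0.1, 5.5], "rot": [0, 0, 0], "hand": 1}, {"translation": [0.2, 0.1, 7.5], "rot": [0, 0, 0], "hand": 1}, {"translation": [0.2, 0.1, 8.6], "rot": [0, 0, 0], "hand": 1}, {"translation": [0.2, 0.1, 9.4], "rot": [0, 0, 0], "hand": 1}, {"translation": [0.2, 0.1, 10.2], "rot": [0, 0, 0], "hand": 1}, {"translation": [0.2, 0.1, 11], "rot": [0, 0, 0], "hand": 1}]}}

```text
t: 27.38
eef_pos: [0.4218, -0.3055, 0.1272]
ee_rot: [3.141, -0.001, -0.072]
force: [0.2, 0.2, -4.8]
width: 0.012
gripper_force: 40.0
```

Emit:
{"method": "move_arm", "body": {"rows": [{"translation": [0, 0, 0.5], "rot": [0, 0, 0], "hand": 1}, {"translation": [0, 0, 0.9], "rot": [0, 0, 0], "hand": 1}, {"translation": [0, 0, 1.2], "rot": [0, 0, 0], "hand": 1}, {"translation": [0, 0, 1.4], "rot": [0, 0, 0], "hand": 1}, {"translation": [0, 0, 1.5], "rot": [0, 0, 0], "hand": 1}, {"translation": [0, 0, 1.5], "rot": [0, 0, 0], "hand": 1}, {"translation": [0, 0, 1.5], "rot": [0, 0, 0], "hand": 1}]}}

```text
t: 27.97
eef_pos: [0.4214, -0.3057, 0.1128]
ee_rot: [3.141, -0.0, -0.072]
force: [-0.2, -0.8, -4.5]
width: 0.0116
gripper_force: 40.0
```

Emit:
{"method": "move_arm", "body": {"rows": [{"translation": [0, 0, 0.1], "rot": [0, 0, 0], "hand": 1}, {"translation": [0, 0, 0.2], "rot": [0, 0, 0], "hand": 1}, {"translation": [0, 0, 0.3], "rot": [0, 0, 0], "hand": 1}, {"translation": [0, 0, 0.4], "rot": [0, 0, 0], "hand": 1}, {"translation": [0, 0, 0.4], "rot": [0, 0, 0], "hand": 1}]}}

```text
t: 28.38
eef_pos: [0.4216, -0.3058, 0.1097]
ee_rot: [3.141, -0.001, -0.072]
force: [-1.9, 3.1, 5.6]
width: 0.0116
gripper_force: 40.0
```

Home at the expected height; release and lift.

Emit:
{"method": "move_arm", "body": {"rows": [{"translation": [0, 0, 0], "rot": [0, 0, 0], "hand": 0.5}, {"translation": [0, 0, 0], "rot": [0, 0, 0], "hand": 0.5}, {"translation": [0, 0, 0], "rot": [0, 0, 0], "hand": 0.5}, {"translation": [0, 0, 0], "rot": [0, 0, 0], "hand": 0.5}, {"translation": [0, 0, -2], "rot": [0, 0, 0], "hand": 0.5}, {"translation": [0, 0, -6], "rot": [0, 0, 0], "hand": 0}, {"translation": [0, 0, -10], "rot": [0, 0, 0], "hand": 0}, {"translation": [0, 0, -14], "rot": [0, 0, 0], "hand": 0}]}}

```text
t: 29.05
eef_pos: [0.4208, -0.3056, 0.2501]
ee_rot: [3.142, 0.001, -0.072]
force: [1.8, -0.4, 0.1]
width: 0.0581
gripper_force: 0.0
```

Emit:
{"method": "move_arm", "body": {"rows": [{"translation": [0, 0, 0], "rot": [0, 0, 0], "hand": 0}, {"translation": [0, 0, 0], "rot": [0, 0, 0], "hand": 0}, {"translation": [0, 0, 0], "rot": [0, 0, 0], "hand": 0}, {"translation": [0, 0, 0], "rot": [0, 0, 0], "hand": 0}]}}

```text
t: 29.38
eef_pos: [0.4205, -0.3053, 0.2474]
ee_rot: [-3.141, 0.002, -0.073]
force: [-0.3, -0.3, -0.7]
width: 0.0843
gripper_force: 0.0
```

```bash
python3 - <<'E'
from look import *
look('9')
E
```

```text
wrist red bar c 412.5 -304.6 size 50.4 11.8 ang -3.8 ztop 119.8 med [ 416.  -304.7] 709
wrist red collar c 410.7 -303.2 size 93.9 77.9 ang -4.1 ztop 72.3 med [ 416.4 -300.3] 3242
wrist blue bar c 480.6 -134.4 size 50.3 13.1 ang -4.6 ztop 119.9 med [ 483.6 -136.9] 1137
wrist blue collar c 479.2 -133.8 size 93.7 78.5 ang -5.2 ztop 72.7 med [ 485.7 -139.7] 3050
```

View pics/w9.png

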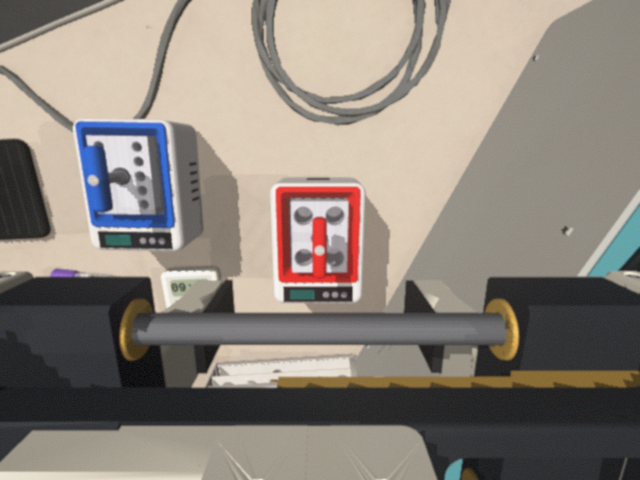

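Red is home (320,247) and blue is home (95,180), both with tops at 120 mm. Yellow was confirmed earlier.

```bash
python3 -c "
from station import arm
print(arm.job_done())"
```

```text
the job is handed in; nothing more can be done
None
```

All three blocks are seated in the baths of their own colour (each handle top measured about 120 mm, as expected when home), nothing else was touched as far as the pictures show, and the job was handed in at about 29 s; no verdict came back.

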